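Lock the bottle carrier onto the sample mixer

TASK

The red-marked sample mixer is about to run: push its steel lock pin straight down through the shaft until its head is fully home, then swing the pin's red ring up and over the free end of the shaft so that it hangs down round it and holds the pin. Do not touch the blue-marked mixer.

Things in the scene. Friction and masses are not known exactly. Their poses are not given: they have to be found in the camera images.
- red_mixer: Mixer to lock, fixed to the bench: base 130 x 250, white motor block 140 high with red band, level steel shaft (24 thick, axis 115 up) with a carrier of two amber, red-capped bottles. Origin: bench top right below the pin. z up; +y along the shaft to its free end (y = 15); carrier y -23 to -128, x +-61, top 138; motor y -142 to -208. x: across the shaft, along the ring's hinge. Sizes in mm.
- red_pin_top (a point): Centre of the top of the red mixer's lock pin: round steel head 32 across, 18 high, red disc on top, on an 11 mm pin upright in the shaft's cross hole, at the mixer's x = y = 0. Slides only up and down; a detent (about 4 N) keeps it where left. Starts 18 to 28 proud; fully home, on a hard stop, its top is 147 above the bench.
- red_ring_bow (a point): Middle of the ring's bow. Ring: red 7 mm bar, 55 wide, bow 68 from its hinge, which is on the pin's head, 12 below the top, and moves with it. Swings freely; at first leans back on a stop over the carrier, bow at mixer y = -52, 32 above the pin's top. Pushed by the bow towards +y till past upright, it drops by itself over the shaft's end and hangs round it on a stop, bow 66 above the bench.
- blue_mixer: Another mixer, of the same build and sizes, with blue band, blue caps, green bottles and blue ring, its pin also raised: not to be touched. Origin and axes as for the red one.

How it is judged (in metres and radians):
On the way, in this order (a step that is already met when the one before it is completed fails the run):
1. the red mixer's lock pin is pushed fully home (z of red_pin_top in the frame of red_mixer below 0.151 m), for 0.2 s.
2. the red ring then hangs down over the free end of the shaft (z of red_ring_bow in the frame of red_mixer below 0.085 m and y of red_ring_bow in the frame of red_mixer above -0.01 m), for 0.2 s.
At the end, for the whole second after the job is handed in: The top of the red mixer's lock pin is less than 151 mm above the bench (home within 4 mm), and the bow of its red ring is below 85 mm above the bench on the free-end side (at most 10 mm behind the pin), and both stay so (all of step 2 and z of red_pin_top in the frame of red_mixer below 0.151 m); the robot touches nothing.
It fails at once if the robot touches the blue mixer (contact force between any of the fingers, the arm and blue_mixer above 1 N).
It also fails if it takes over 35 s, if anything falls off the work surface, if the arm or the gripper's body presses on something with over 40 N, if the wrist force passes 120 N, or if a joint passes its speed limit or range.

ROBOT

A 6-joint arm with a two-finger parallel gripper is mounted at the origin on the work surface. World frame = base frame: x ahead of the robot, y to its left, z up, the work surface at z = 0. Lengths are in mm, angles in rad, forces in N, time in s.
With the tool pointing down it reaches from about 300 to 775 mm from the base axis. Payload 14.6 kg.
Tool frame: the origin (TCP) lies midway between the tips of the shut fingers; the grasp point (between the pads) lies 19 mm behind it; z points along the fingers, y is the direction in which the jaws open and shut (so a half turn about z gives the same grasp; the last joint's range is limited). The gripper opens to 94 mm and grips with 3 to 60 N. Pads are 16 mm wide; open, the fingers measure 119 mm over their backs; the gripper's body (75 mm by 177 mm) begins 78 mm behind the grasp point.
Start: joints at [-1.372, 0.3, 1.521, -0, 1.321, -0.067], TCP at [144.468, -530.677, 205.446] pointing down, gripper open.
Joint ranges: [-3.03, 3.03], [-0.79, 2.21], [0.23, 2.52], [-1.04, 4.18], [0, 3.07], [-2.55, 2.55]. Speed limits (rad/s): [2.22, 2.22, 2.57, 3.14, 3.14, 3.14].

INTERFACE

Orientations are given as [roll, pitch, yaw] about the fixed x, y, z axes, in that order (R = Rz(yaw) Ry(pitch) Rx(roll)).
In Python, from cell import read_state, camera, get_calibration, sign_off gives the robot as it stands.
- The arm moves only by the tool carry_out, never from a script. Its argument "series" is a list of rows, each an object with "delta_pos": the shift along the world's x, y, z in mm, a list of three; "turn": the turn, a rotation vector about the world's x, y, z in rad, a list of three; "hand": the opening, from 0 (shut) to 1 (fully open). A call has 1 to 8 rows; each row is the pose to reach, as a shift and turn from the pose commanded when the call began; what a row does not reach only later rows make up. A row lasts 1/8 s, in which the tool goes at most 62.5 mm and 10.7 degrees, less where a joint would pass 70% of its speed; a pose out of reach is approached as far as the arm can. A call with a gripper value outside its range is refused whole. The fingers move at their own pace and stop on an object; "squeeze" is the grip in N (left out, the last holds). Time passes only in rows, so rows that repeat a pose let the fingers close. It gives the time, the measured TCP pose, the force and the opening at its end, in the units of the state.
- read_state(): the state, without advancing time (a new reading comes with each control period).
- camera(name): name is "scene" or "top"; returns the picture (384x512x3 uint8, red, green, blue); there is no depth.
- get_calibration(name): a dict with "intrinsics" (3x3 intrinsics, pixels), "k1" (the pictures are not rectified: a ray, as slopes to the right and down, at radius r is drawn at 1 + k1 r^2 times it, then the intrinsics apply), "pose" (4x4, takes a point from camera to world coordinates). Camera axes: x right, y down, z forward; pixel columns grow to the right and rows downward; lengths in mm; the calibration is good to about 2 mm. A picture is of the moment at which its call begins. get_calibration takes no time and is no camera call.
- sign_off(): hands the job in, once; it reports no verdict.
The state is a dict: "clock": time; "joints": joint angles; "qd": joint speeds; "effort": joint torques, N m; "eef_pos": TCP position; "eef_rot": TCP orientation; "wrist_force": force on the tool from outside, world axes, zero at the start; "moment": the same for the moment, N m; "finger_gap": finger opening in mm.
Only numpy, scipy, OpenCV 4.12 (cv2) and the standard library are available. Lean on these libraries where they do the work, as an engineer would, in place of code of your own. Each camera call takes 0.05 s, during which the arm holds its last target.

## Working session

There is one attempt and no reset: what is moved stays moved. The work goes in short steps, Python scripts to look and compute and a tool call to move; the robot and the scene stay as the last step left them, time stands still between calls to the robot, and variables do not carry over. Pictures are saved under pics/ and viewed, and the job is handed in when it is done.

Besides the shell and the picture viewer there is one more tool, called after "Request:" by a JSON object that holds its "op" and its "data". carry_out: Moves the arm, as the interface text tells. Its arguments: {"type":"object","properties":{"series":{"type":"array"},"squeeze":{"type":"number"}},"required":["series"]}

```bash
mkdir -p pics; python3 - <<'E'
from cell import *
import cv2
for n in ("scene","top"):
    cv2.imwrite(f"pics/{n}0.png",cv2.cvtColor(camera(n),cv2.COLOR_RGB2BGR))
    c=get_calibration(n);print(n,c)
print(read_state())
E
```

```text
scene {'intrinsics': array([[434.01010566,   0.        , 253.11576976],
       [  0.        , 434.01010566, 181.28763946],
       [  0.        ,   0.        ,   1.        ]]), 'k1': -0.012963202382837633, 'pose': array([[ 5.20211837e-01,  7.12783405e-01, -4.70446025e-01,
         9.85575636e+02],
       [ 8.54029929e-01, -4.36450170e-01,  2.83097385e-01,
        -2.03747267e+02],
       [-3.53913006e-03, -5.49045596e-01, -8.35784905e-01,
         9.47757447e+02],
       [ 0.00000000e+00,  0.00000000e+00,  0.00000000e+00,
         1.00000000e+00]])}
top {'intrinsics': array([[379.27808455,   0.        , 250.41881405],
       [  0.        , 379.27808455, 189.25137648],
       [  0.        ,   0.        ,   1.        ]]), 'k1': -0.040175443108619376, 'pose': array([[-1.95554447e-02, -9.89827088e-01,  1.40925232e-01,
         4.40268180e+02],
       [-9.99806386e-01,  1.96682491e-02, -5.92461107e-04,
         6.08148629e+01],
       [-2.18531852e-03, -1.40909533e-01, -9.90020064e-01,
         9.43095901e+02],
       [ 0.00000000e+00,  0.00000000e+00,  0.00000000e+00,
         1.00000000e+00]])}
{'clock': 0.1, 'joints': array([-1.37159610e+00,  3.00393125e-01,  1.52150747e+00, -3.51069192e-05,
        1.32070430e+00, -6.66110904e-02]), 'qd': array([ 0.00127592, -0.00203083, -0.0014941 , -0.00014812,  0.00045837,
       -0.00086344]), 'effort': array([-4.31463950e-04, -5.32641864e+01, -3.53283978e+01,  7.08699413e-02,
        2.34992226e-02, -7.12502151e-05]), 'eef_pos': array([ 144.41692299, -530.45999714,  204.96024155]), 'eef_rot': array([-3.14058039e+00, -3.34465704e-05,  2.65820003e-01]), 'wrist_force': array([ 0.16412086,  0.12926987, -1.19737192]), 'moment': array([-0.00787945,  0.01420281, -0.00408815]), 'finger_gap': 93.76482780435138}
```

View pics/scene0.png

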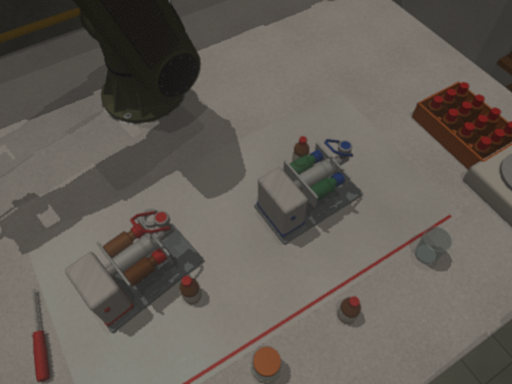

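View pics/top0.png

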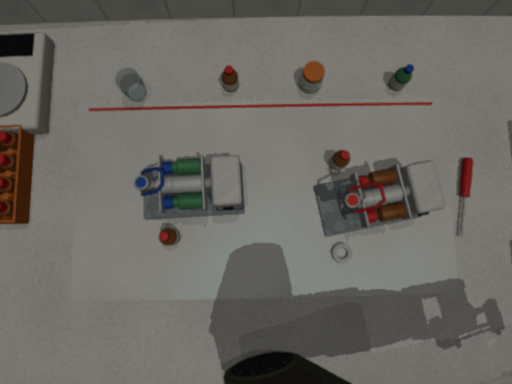

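```bash
python3 - <<'E'
import cv2,numpy as np
a=cv2.imread("pics/top0.png")[140:270,300:460];a=cv2.resize(a,None,fx=4,fy=4,interpolation=cv2.INTER_CUBIC)
cv2.imwrite("pics/topz.png",np.clip(a*1.6,0,255).astype(np.uint8))
a=cv2.imread("pics/scene0.png")[190:340,55:220];a=cv2.resize(a,None,fx=4,fy=4,interpolation=cv2.INTER_CUBIC)
cv2.imwrite("pics/scenez.png",np.clip(a*1.6,0,255).astype(np.uint8))
E
```

```text
(no output)
```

View pics/topz.png

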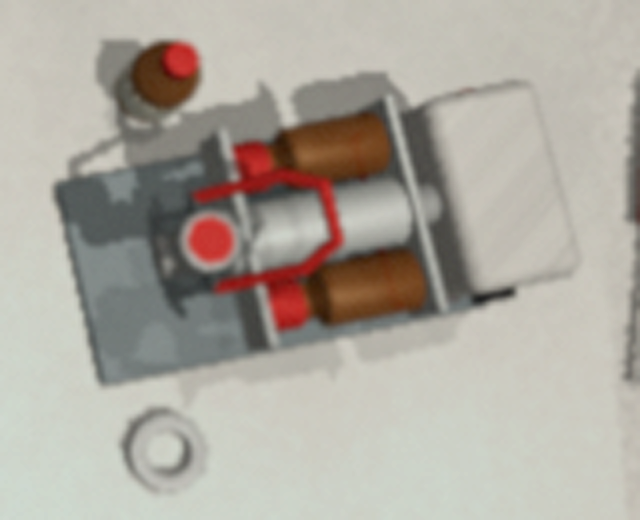

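View pics/scenez.png

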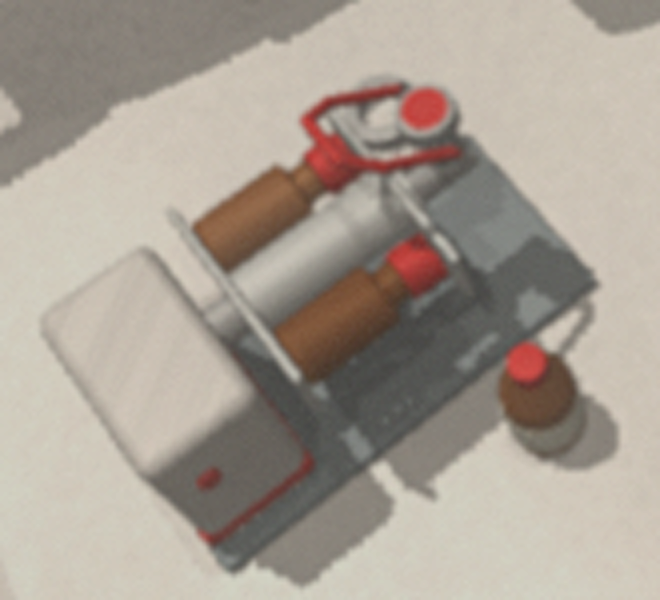

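```bash
cat > h.py <<'E'
import numpy as np,cv2
from cell import get_calibration
from scipy.optimize import least_squares
def ray(n,p):
    c=get_calibration(n);K=c["intrinsics"];q=np.array([(p[0]-K[0,2])/K[0,0],(p[1]-K[1,2])/K[1,1]])
    u=q.copy()
    for _ in range(20): u=q/(1+c["k1"]*(u@u))
    T=c["pose"];return T[:3,3],T[:3,:3]@np.array([*u,1])
def atz(n,p,z):
    o,d=ray(n,p);return o+d*(z-o[2])/d[2]
def tri(ps):
    A=np.zeros((3,3));b=np.zeros(3)
    for n,p in ps:
        o,d=ray(n,p);d=d/np.linalg.norm(d);P=np.eye(3)-np.outer(d,d);A+=P;b+=P@o
    x=np.linalg.solve(A,b)
    print("resid",[round(float(np.linalg.norm(np.cross(x-ray(n,p)[0],ray(n,p)[1]/np.linalg.norm(ray(n,p)[1])))),2) for n,p in ps])
    return x
def proj(n,X):
    c=get_calibration(n);K=c["intrinsics"];T=c["pose"];q=T[:3,:3].T@(np.array(X)-T[:3,3]);u=q[:2]/q[2];u=u*(1+c["k1"]*(u@u));return K[:2,:2]@u+K[:2,2]
E
python3 - <<'E'
from h import *
np.set_printoptions(suppress=True,precision=1)
def red(img,seed,r=9):
    a=cv2.imread(img).astype(int);m=((a[:,:,2]>1.8*a[:,:,1])&(a[:,:,2]>90)).astype(np.uint8)
    n,l,s,c=cv2.connectedComponentsWithStats(m)
    k=l[int(seed[1]),int(seed[0])];print(k,s[k],c[k]);return c[k]
t=red("pics/top0.png",(352,200));s=red("pics/scene0.png",(161,217))
P=tri([("top",t),("scene",s)]);print("pin",P)
f=lambda x,y:(300+(x+.5)/4-.5,140+(y+.5)/4-.5)
g=lambda x,y:(55+(x+.5)/4-.5,190+(y+.5)/4-.5)
M=[atz("top",f(*p),140)[:2] for p in[(427,102),(532,80),(579,268),(472,298)]]
print(M)
B=[atz("top",f(*p),12)[:2] for p in[(57,187),(103,383)]];print(B)
for d in (B[1]-B[0],M[3]-M[0],M[2]-M[1]): print(np.degrees(np.arctan2(d[1],d[0])),np.linalg.norm(d))
mm=np.mean(M,axis=0);d=P[:2]-mm;print("axis",np.degrees(np.arctan2(d[1],d[0])),np.linalg.norm(d))
print("ringbow",tri([("top",f(337,222)),("scene",g(325,140))]))
b=red("pics/top0.png",(148,183)) if 0 else None
print("blue pin",atz("top",(142,184),165))
print("bottle",atz("top",(342,158),60),"bottle2",atz("top",(168,236),60))
E
```

```text
14 [347 195  11  10  90] [352.2 199.5]
31 [156 212  10  10  79] [160.5 216.7]
resid [0.57, 0.57]
pin [ 524.7 -147.   173.6]
[array([ 600.8, -279.3]), array([ 612. , -338.4]), array([ 508.7, -355. ]), array([ 493.9, -295.4])]
[array([576.9, -97.5]), array([ 455.4, -120.5])]
-169.2739369809923 123.61062709305199
-171.4640544416131 108.08010368898007
-170.8818468633833 104.6172258526762
axis 99.70384586427859 172.55328769851792
resid [3.81, 3.81]
ringbow [ 530.4 -199.9  201.3]
blue pin [566.6 286.1 165. ]
bottle [ 636.9 -159.5   60. ] bottle2 [460.3 253.4  60. ]
```

The two views agree. The red pin top is at about (525, -147, 174) and the mixer yaw is about 9.7°, with the ring bow leaning back at about (533, -198, 206). I'll turn the jaws across the shaft, shut them and fly in high.

Request:
{"op": "carry_out", "data": {"series": [{"delta_pos":[10,10,50],"turn":[0,0,0.17],"hand":0},{"delta_pos":[50,50,75],"turn":[0,0,0.35],"hand":0},{"delta_pos":[93,93,75],"turn":[0,0,0.53],"hand":0},{"delta_pos":[136,136,75],"turn":[0,0,0.71],"hand":0},{"delta_pos":[179,179,75],"turn":[0,0,0.89],"hand":0},{"delta_pos":[222,222,75],"turn":[0,0,1.07],"hand":0},{"delta_pos":[265,265,75],"turn":[0,0,1.25],"hand":0},{"delta_pos":[308,308,75],"turn":[0,0,1.43],"hand":0}], "squeeze": 20}}

```text
clock: 1.1
eef_pos: [453.5, -221.0, 280.3]
eef_rot: [-3.141, -0.0, 1.702]
wrist_force: [0.1, -0.5, -0.1]
finger_gap: 17.1
```

Request:
{"op": "carry_out", "data": {"series": [{"delta_pos":[36,38,0],"turn":[0,0,0.044],"hand":0},{"delta_pos":[72,75.5,0],"turn":[0,0,0.044],"hand":0},{"delta_pos":[72,75.5,-40],"turn":[0,0,0.044],"hand":0},{"delta_pos":[72,75.5,-75],"turn":[0,0,0.044],"hand":0},{"delta_pos":[72,75.5,-75],"turn":[0,0,0.044],"hand":0},{"delta_pos":[72,75.5,-75],"turn":[0,0,0.044],"hand":0}]}}

```text
clock: 1.85
eef_pos: [524.9, -147.4, 206.9]
eef_rot: [3.14, 0.001, 1.74]
wrist_force: [0.0, -0.6, -0.0]
finger_gap: 0.4
```

```bash
python3 - <<'E'
from h import *
from cell import *
s=read_state();print(s["eef_pos"],s["eef_rot"],s["wrist_force"],s["finger_gap"])
o=[]
for n,p in(("scene",(165,215)),("top",(352,195))):
    a=cv2.cvtColor(camera(n),cv2.COLOR_RGB2BGR);print(n,proj(n,s["eef_pos"]))
    a=a[p[1]-60:p[1]+60,p[0]-65:p[0]+65];o.append(np.clip(cv2.resize(a,None,fx=3,fy=3,interpolation=cv2.INTER_CUBIC)*1.6,0,255).astype(np.uint8))
cv2.imwrite("pics/a1.png",np.hstack(o))
E
```

```text
[ 524.9016754  -147.44457205  206.94659624] [3.14020324e+00 7.34076327e-04 1.73953954e+00] [ 0.01912397 -0.62432647 -0.02992905] 0.37608368650794516
scene [156.91443586 208.68281042]
top [356.65240315 197.34589817]
```

View pics/a1.png

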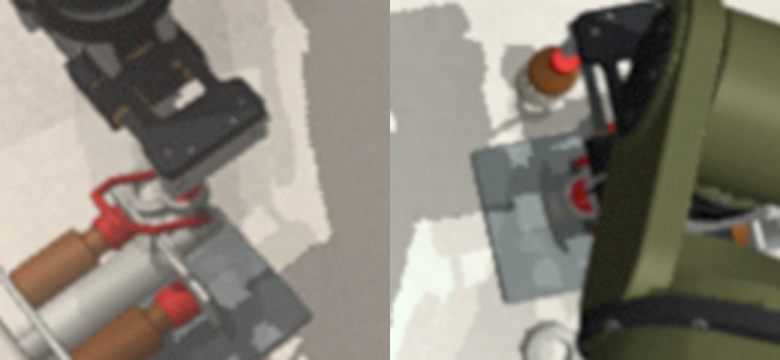

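The fingertips are above the red disc, between the ring legs, and clear of the bow. Next I'll push down in stages and watch the force.

Request:
{"op": "carry_out", "data": {"series": [{"delta_pos":[0,0,-15],"turn":[0,0,0],"hand":0},{"delta_pos":[0,0,-27],"turn":[0,0,0],"hand":0},{"delta_pos":[0,0,-35],"turn":[0,0,0],"hand":0},{"delta_pos":[0,0,-42],"turn":[0,0,0],"hand":0},{"delta_pos":[0,0,-48],"turn":[0,0,0],"hand":0},{"delta_pos":[0,0,-53],"turn":[0,0,0],"hand":0}]}}

```text
clock: 2.7
eef_pos: [524.4, -147.2, 152.2]
eef_rot: [-3.142, -0.0, 1.74]
wrist_force: [-2.1, -0.3, 2.8]
finger_gap: 0.4
```

Request:
{"op": "carry_out", "data": {"series": [{"delta_pos":[0,0,-2],"turn":[0,0,0],"hand":0},{"delta_pos":[0,0,-4],"turn":[0,0,0],"hand":0},{"delta_pos":[0,0,-5],"turn":[0,0,0],"hand":0},{"delta_pos":[0,0,-6],"turn":[0,0,0],"hand":0},{"delta_pos":[0,0,-6],"turn":[0,0,0],"hand":0}]}}

```text
clock: 3.32
eef_pos: [524.6, -147.2, 147.2]
eef_rot: [3.141, 0.0, 1.74]
wrist_force: [-4.6, 2.0, 10.1]
finger_gap: 0.4
```

Request:
{"op": "carry_out", "data": {"series": [{"delta_pos":[0,0,-1],"turn":[0,0,0],"hand":0},{"delta_pos":[0,0,-2],"turn":[0,0,0],"hand":0},{"delta_pos":[0,0,-2],"turn":[0,0,0],"hand":0}]}}

```text
clock: 3.7
eef_pos: [524.7, -147.3, 146.9]
eef_rot: [3.14, 0.001, 1.74]
wrist_force: [-12.2, 3.6, 28.0]
finger_gap: 0.2
```

The force rises to 28 N with no further travel at z = 147, so the pin is on its hard stop. Next I'll lift clear, pass over the bow and come down behind it.

Request:
{"op": "carry_out", "data": {"series": [{"delta_pos":[0,0,30],"turn":[0,0,0],"hand":0},{"delta_pos":[0,0,75],"turn":[0,0,0],"hand":0},{"delta_pos":[6.7,-39.4,75],"turn":[0,0,0],"hand":0},{"delta_pos":[13.4,-79,75],"turn":[0,0,0],"hand":0},{"delta_pos":[13.4,-79,75],"turn":[0,0,0],"hand":0},{"delta_pos":[13.4,-79,45],"turn":[0,0,0],"hand":0},{"delta_pos":[13.4,-79,21],"turn":[0,0,0],"hand":0},{"delta_pos":[13.4,-79,21],"turn":[0,0,0],"hand":0}]}}

```text
clock: 4.7
eef_pos: [537.3, -225.3, 164.0]
eef_rot: [-3.139, -0.002, 1.74]
wrist_force: [1.0, 0.1, -0.4]
finger_gap: 0.3
```

```bash
cat > look.py <<'E'
import sys
from h import *
from cell import *
s=read_state();print(s["eef_pos"],s["eef_rot"],s["wrist_force"],s["finger_gap"])
o=[]
for n,p in(("scene",(165,215)),("top",(352,195))):
    a=cv2.cvtColor(camera(n),cv2.COLOR_RGB2BGR);print(n,proj(n,s["eef_pos"]))
    a=a[p[1]-60:p[1]+60,p[0]-65:p[0]+65];o.append(np.clip(cv2.resize(a,None,fx=3,fy=3,interpolation=cv2.INTER_CUBIC)*1.6,0,255).astype(np.uint8))
cv2.imwrite(f"pics/{sys.argv[1]}.png",np.hstack(o))
E
python3 look.py a2
```

```text
[ 537.28518528 -225.28469454  164.01090101] [-3.13926482e+00 -1.83983762e-03  1.74025095e+00] [ 0.97092606  0.05793578 -0.3696717 ] 0.34622300685286456
scene [127.68779773 241.86720061]
top [387.76640327 193.15456607]
```

View pics/a2.png

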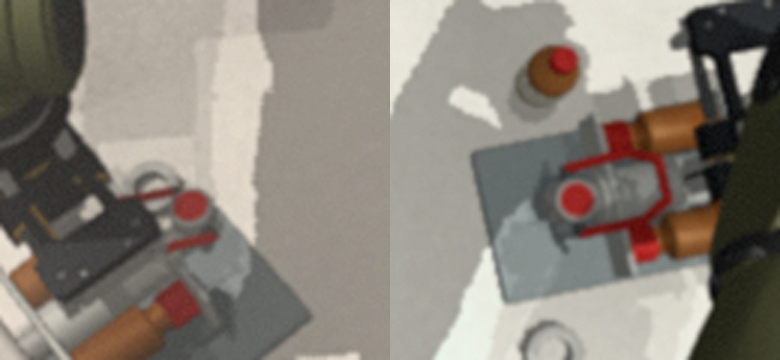

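The ring still leans back (bow near right-panel pixel 667,180) with the fingers just behind it. Now I'll sweep along the shaft towards the free end.

Request:
{"op": "carry_out", "data": {"series": [{"delta_pos":[-2.5,15,0],"turn":[0,0,0],"hand":0},{"delta_pos":[-5,30,0],"turn":[0,0,0],"hand":0},{"delta_pos":[-7.6,45,1],"turn":[0,0,0],"hand":0},{"delta_pos":[-10,59,1],"turn":[0,0,0],"hand":0},{"delta_pos":[-12,71,1],"turn":[0,0,0],"hand":0},{"delta_pos":[-13.6,81,1],"turn":[0,0,0],"hand":0},{"delta_pos":[-15.3,90,1],"turn":[0,0,0],"hand":0},{"delta_pos":[-15.3,90,1],"turn":[0,0,0],"hand":0}]}}

```text
clock: 5.8
eef_pos: [522.5, -135.7, 166.5]
eef_rot: [-3.142, -0.0, 1.74]
wrist_force: [0.6, 0.7, -0.9]
finger_gap: 0.3
```

```bash
python3 look.py a3
```

```text
[ 522.52484118 -135.71208739  166.4615284 ] [-3.14155058e+00 -1.47610237e-05  1.74038184e+00] [ 0.56269691  0.70053392 -0.94262581] 0.33321823455584365
scene [165.39389664 215.01782354]
top [345.68587908 200.95514149]
```

View pics/a3.png

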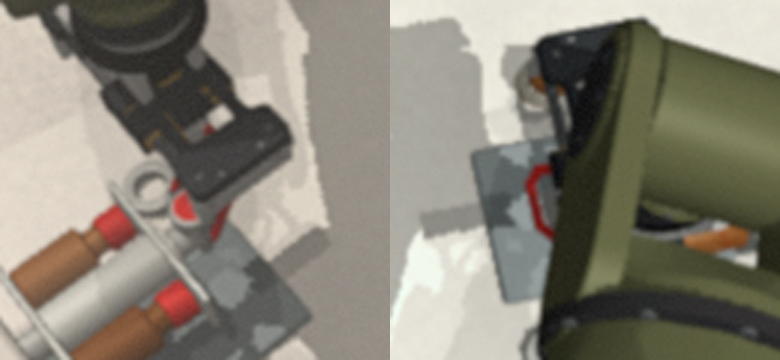

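The ring has gone over the free end. I'll lift and back away, then check it.

Request:
{"op": "carry_out", "data": {"series": [{"delta_pos":[0,0,40],"turn":[0,0,0],"hand":0},{"delta_pos":[0,0,100],"turn":[0,0,0],"hand":0},{"delta_pos":[0,-50,120],"turn":[0,0,0],"hand":0},{"delta_pos":[-20,-105,120],"turn":[0,0,0],"hand":0},{"delta_pos":[-50,-155,120],"turn":[0,0,0],"hand":0},{"delta_pos":[-90,-200,120],"turn":[0,0,0],"hand":0},{"delta_pos":[-130,-245,120],"turn":[0,0,0],"hand":0},{"delta_pos":[-130,-245,120],"turn":[0,0,0],"hand":0}]}}

```text
clock: 6.9
eef_pos: [390.0, -383.9, 286.3]
eef_rot: [-3.141, 0.0, 1.735]
wrist_force: [0.5, 0.5, 0.1]
finger_gap: 0.5
```

```bash
python3 look.py a4
```

```text
[ 390.00559403 -383.93734905  286.30316684] [-3.14115728e+00  8.18603431e-06  1.73458962e+00] [0.45925303 0.54462613 0.14080944] 0.46899721731518357
scene [ -1.78538646 190.84574736]
top [508.39487517 266.31346859]
```

View pics/a4.png

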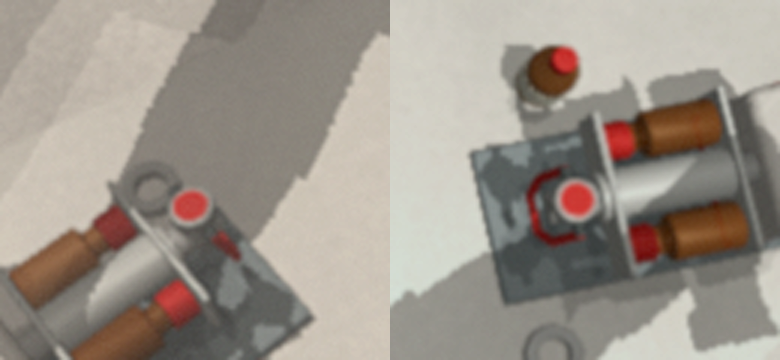

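```bash
python3 - <<'E'
from h import *
import cv2
f=lambda x,y:(352-65+(x-390+.5)/3-.5,195-60+(y+.5)/3-.5)
g=lambda x,y:(165-65+(x+.5)/3-.5,215-60+(y+.5)/3-.5)
P=tri([("top",f(577,200)),("scene",g(190,206))]);print("pin",P)
ym=np.array([-.168,.986,0]);base=np.array([P[0],P[1],0])
for th in range(-90,20,15):
    X=base+ym*68*np.cos(np.radians(th))+[0,0,135+68*np.sin(np.radians(th))]
    p=proj("top",X);print(th,X.round(),((p[0]-287+.5)*3+390,(p[1]-135+.5)*3),((proj("scene",X)-[100,155]+.5)*3).round())
E
```

```text
resid [1.02, 1.02]
pin [ 524.32599664 -147.35232038  144.4572651 ]
-90 [ 524. -147.   67.] (np.float64(550.7942463348286), np.float64(210.92739380964306)) [208. 255.]
-75 [ 521. -130.   69.] (np.float64(529.312794275935), np.float64(214.89847015930997)) [226. 240.]
-60 [ 519. -114.   76.] (np.float64(510.3387582650295), np.float64(218.05510715110668)) [243. 223.]
-45 [ 516. -100.   87.] (np.float64(494.9817218336146), np.float64(220.20382412444505)) [256. 205.]
-30 [514. -89. 101.] (np.float64(484.2669910813279), np.float64(221.18271909881497)) [266. 187.]
-15 [513. -83. 117.] (np.float64(479.08171888528045), np.float64(220.87373005188823)) [270. 171.]
0 [513. -80. 135.] (np.float64(480.0906326496371), np.float64(219.2204149321804)) [270. 157.]
15 [513. -83. 153.] (np.float64(487.62414285651926), np.float64(216.24956657987715)) [264. 147.]
```

The pin top measures about 144.5 mm (home is 147, within calibration error). The ring is about 75–80° below level, which puts the bow at z ≈ 68 mm on the free-end side. Both views agree.

```bash
python3 -c "
from cell import *
print(sign_off()); s=read_state(); print(s['clock'],s['wrist_force'])"
```

```text
the job is handed in; nothing more can be done
None
the job is handed in; nothing more can be done
```

The red mixer's pin is home and its red ring hangs over the free end of the shaft. I handed the job in at about 7 s on the clock; sign-off reports no verdict.

- **Pin:** I pushed it down with shut fingers until it stopped at TCP z ≈ 147 mm, with 28 N on the wrist. The final two-camera check put its top at about 144.5 mm. That is about 2.5 mm below the nominal 147 mm, slightly more than the stated 2 mm calibration error, but well under the 151 mm limit.
- **Ring:** I swept the bow towards the free end from behind. In the last pictures it hangs about 75–80° below level, with the bow about 68 mm above the bench on the free-end side. Both cameras agree with this.
- **Clearance:** The arm had backed well away before hand-in, with about zero wrist force. It never went near the blue mixer.

No check failed.

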